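# Unlatch the metalsmith's tool chest by its pop-out T-handle

### The job

Open the latch of the blue tool chest: press the red button on its lid gently until the T-handle pops out, then take hold of the handle and turn it clockwise (seen from above) all the way, until you feel it come up firmly against its soft stop, without forcing it any further. Then let go and clear, so that the lid springs ajar with the handle still out and turned; do not disturb the other things on the bench or the copper dish on the lid.

Things in the scene. Friction and masses are not known exactly. Their poses are not given: they have to be found in the camera images.
- chest: Blue steel tool chest fixed to the bench, 300 (x) x 360 (y) x 142 mm high with its lid; origin under its centre. Its axes: z up, x from the front (robot's side) to the hinges at the far edge, y along the front, to the robot's left. Yaw varies by about 17 degrees.
- plate (a point): Top face of the black handle plate on the lid, at the handle's turning axis, 160 mm above the bench with the lid shut, 235 mm in front of the hinge line. Axes as the chest's, tilting with the lid. The plate spans 59 mm in x, 59 mm to -y, 107 mm to +y. Unlatched and let go, the lid tilts open by itself to 0.14 rad (this point rises 33 mm); a held handle keeps it down (4 N).
- button_place (a point): Axis of the red button at the level of the plate's top, 75 mm to +y of the handle axis. Cap 22 mm in diameter, in a flat steel ring (29 mm, 2 mm high). The cap is screwed on to a different height each time, its top 13 to 19 mm above this point, so find it by touch. It goes straight down 8 mm: 5 N at first, 11 N at the bottom, plus up to 4 N of latch friction. Over 20 N breaks it.
- handle: Cross bar of the steel T-handle, 14 x 92 x 14 mm; origin at its centre, on the turning axis; y along the bar, z up. Pushed in, it lies flush in a close slot (2.5 mm gaps), cannot be gripped, its centre 7 mm below the plate's top. The button frees it at about 6 mm of travel: it springs up 32 mm and stays out (5 N spring), underside 18 mm above the plate, to be pinched across 14 mm from above.
- spindle (a joint): Turn of the handle in rad, 0 latched (bar parallel to the front), growing clockwise seen from above. Friction about 0.12 N m, a little more while the catch rubs. The catch is free from about 0.65 rad. At an angle from 0.95 to 1.40 rad, different each time, an unseen rubber buffer stops it (see catch). Let go, it springs back a few hundredths of a rad and stays.
- catch (a point): The catch's spindle inside the lid, on the turning axis, 83 mm below the plate's top. Its arm meets the rubber buffer 40 mm from the axis: about 8 N m/rad on top of the friction. It is firmly home when the arm presses the buffer with over 3 N (0.12 N m); over 18 N (0.72 N m, some 0.09 rad past first touch) damages it.
- dish: Copper bowl 70 mm wide, 25 mm high, standing on the rear +y part of the lid, to be left there (the opening lid lifts it some 20 mm). Origin at the centre of its underside.
- punch_cup: Steel cup, 60 mm wide and 80 mm high, with punches standing in it to 130 mm, beside the chest. Bystander; origin under its centre.
- hammer: Hammer, 220 mm, lying in front of the chest. Bystander.
- anvil: Small steel stake anvil, 70 mm high, 130 mm long, beside the chest. Bystander; origin under its centre.
- vase: Silver-coloured cylinder vase, 90 mm wide, 150 mm high. Bystander; origin under its centre.
- mug: White mug, 76 mm wide, 85 mm high. Bystander; origin under its centre.
- jar: Amber jar, 64 mm wide, 80 mm high. Bystander; origin under its centre.

How it is judged:
By the outcome, as a careful person would: the job done as asked, in the order asked, and still so for the second after the job is handed in, with the robot touching nothing.
It also fails if it takes over 72 s, if anything falls off the work surface, if the arm or the gripper's body presses on something with over 40 N, if the wrist force passes 120 N, or if a joint passes its speed limit or range.

### The arm

A 6-joint arm with a two-finger parallel gripper is mounted at the origin on the work surface. World frame = base frame: x ahead of the robot, y to its left, z up, the work surface at z = 0. Lengths are in mm, angles in rad, forces in N, time in s.
With the tool pointing down it reaches from about 275 to 725 mm from the base axis. Payload 15.9 kg.
Tool frame: the origin (TCP) lies at the very end of the fingers, on their centre line; the grasp point (between the pads) lies 19 mm behind it; z points along the fingers, y is the line along which they close (so a half turn about z gives the same grasp; the last joint's range is limited). The gripper opens to 85 mm and grips with 20 to 120 N. Pads are 22 mm wide; open, the fingers measure 114 mm over their backs; the gripper's body (76 mm by 85 mm) begins 54 mm behind the grasp point. The pads swing forward as they close: fully open they stand 13 mm farther back than shut.
Start: joints at [-1.173, 0.213, -0.034, 1.323, 0, 1.571], TCP at [193.688, -460.945, 206.506] pointing down, gripper open.
Joint ranges: [-2.98, 2.98], [-0.74, 1.72], [-1.14, 1.35], [-2.1, 2.04], [-1.57, 1.44], [-3.14, 3.14]. Speed limits (rad/s): [1.89, 1.89, 2.39, 2.57, 3.14, 3.14].

### API

Orientations are given as a 3x3 rotation matrix whose columns are the frame's x, y, z axes.
In Python, from cell import bot, optics gives the robot as it stands.
- The arm moves only by the tool servo_tool, never from a script. Its argument "targets" is text: rows parted by semicolons, each of 7 numbers parted by spaces: the turn, a rotation vector about the tool's x, y, z in degrees, then the shift along the tool's x, y, z in m, then the closure, from 0 (fully open) to 1 (shut). A call has 1 to 5 rows; each row is the pose to reach, as a shift and turn from the pose commanded when the call began, along the tool's axes at that moment; what a row does not reach only later rows make up. A row lasts 1/12 s, in which the tool goes at most 41.7 mm and 7.16 degrees, less where a joint would pass 70% of its speed; a pose out of reach is approached as far as the arm can. A call with a gripper value outside its range is refused whole. The fingers move at their own pace and stop on an object; "squeeze" is the grip in N (left out, the last holds). Time passes only in rows, so rows that repeat a pose let the fingers close. It gives the time, the measured TCP pose, the force, the opening and the grip force at its end, in the units of the state.
- bot.get_state(): the state, without advancing time (a new reading comes with each control period).
- optics.snapshot(name): name is "side" or "top" or "wrist"; returns a dict with "img" (420x560x3 uint8, red, green, blue), "camera_matrix" (3x3 intrinsics, pixels), "camera_from_world" (4x4, takes a point from world to camera coordinates). Camera axes: x right, y up, looking along -z (the intrinsics and any distortion apply to the point x, -y, -z); pixel columns grow to the right and rows downward; lengths in mm; the calibration is good to about 2 mm. A picture is of the moment at which its call begins. There is no depth.
- bot.job_done(): hands the job in; it is judged then, once.
Trained networks look in a picture, given as the dict that the camera call returned (one of the last four; its "shot" number tells which), for a name from the list of things; names that differ only in an ending like _2 or _b are one class to them, and where a whole thing is asked for, a point or a joint stands for the part that bears it (a point fixed in the world has none). Each returns a list of dicts, best first, with "score" (0 to 1); they miss things now and then, are a little off and sometimes report something else, mostly with a low value. They report only what shows in the picture. A call takes as long as a camera call.
- optics.find_in(picture, thing): "location" ([x, y, z] in mm, in the coordinates of the camera as it stood for that picture, good to about 4 mm: the middle of the surface that is visible of it).
The state is a dict: "time": time; "qpos": joint angles; "joint_velocities": joint speeds; "effort": joint torques, N m; "ee_pos": TCP position; "ee_rot": TCP orientation; "force": force on the tool from outside, world axes, zero at the start; "moment": the same for the moment, N m; "opening": finger opening in mm; "grip_force": force on a finger pad.
Only numpy, scipy, OpenCV 4.12 (cv2) and the standard library are available. Lean on these libraries where they do the work, as an engineer would, in place of code of your own. Each camera call takes 0.05 s, during which the arm holds its last target. There are 200 camera calls.

## Working session

There is one attempt and no reset: what is moved stays moved. The work goes in short steps, Python scripts to look and compute and a tool call to move; the robot and the scene stay as the last step left them, time stands still between calls to the robot, and variables do not carry over. Pictures are saved under pics/ and viewed, at most 10 in all, crops included, and the job is handed in when it is done.

Besides the shell and the picture viewer there is one more tool, called after "Call:" as name(argument=value, ...) on one line, values as JSON. servo_tool: Moves the arm, as the interface text tells. Its arguments: {"type":"object","properties":{"targets":{"type":"string"},"squeeze":{"type":"number"}},"required":["targets"]}

```bash
mkdir -p pics; ls
cat > h.py <<'E'
import numpy as np, cv2
from cell import bot, optics
def snap(n,f=None):
    p=optics.snapshot(n)
    if f: cv2.imwrite('pics/'+f,cv2.cvtColor(p['img'],cv2.COLOR_RGB2BGR))
    return p
def toworld(p,c):
    T=np.linalg.inv(p['camera_from_world']); return (T@np.r_[c,1])[:3]
def pix(p,w):
    c=(p['camera_from_world']@np.r_[w,1])[:3]; u=p['camera_matrix']@np.array([c[0],-c[1],-c[2]]); return u[:2]/u[2]
def ray(p,uv,z):
    T=np.linalg.inv(p['camera_from_world']); d=np.linalg.inv(p['camera_matrix'])@np.r_[uv,1]; d=T[:3,:3]@np.array([d[0],-d[1],-d[2]]); o=T[:3,3]
    return o+d*(z-o[2])/d[2]
E
python3 - <<'E'
from h import *
np.set_printoptions(precision=1,suppress=True)
for n in ['top','side']:
    p=snap(n,n+'1.png')
    for t in ['chest','plate','button_place','handle','dish','punch_cup','hammer','anvil','vase','mug','jar']:
        for r in optics.find_in(p,t)[:1]: print(n,t,round(r['score'],2),toworld(p,r['location']),pix(p,toworld(p,r['location'])))
print(bot.get_state())
E
```

```text
pics
top chest 0.98 [619.3 -55.3 139.7] [298.9 171.1]
top plate 0.69 [629.2 -57.4 145.2] [299.7 166.8]
top button_place 0.79 [624.4 -52.8 143.1] [297.9 168.8]
top handle 0.78 [546.6 -50.3 163. ] [298.1 196.9]
top dish 0.63 [554.3 -45.6 163.5] [296.2 194. ]
top punch_cup 0.71 [ 490.6 -276.7   73.5] [383.1 222.2]
top hammer 0.81 [426.2  68.2  25.1] [254.7 251.1]
top anvil 0.89 [653.3 219.8  71.5] [197.3 168.1]
top vase 0.55 [350.1 288.5 152.2] [162.8 279.6]
top mug 0.73 [523.1 478.9  39.8] [105.9 219.1]
top jar 0.72 [ 471.5 -440.3   83.9] [447.2 227.3]
side chest 0.61 [600.4  -0.7 140.2] [254. 191.]
side plate 0.2 [ 487.1 -279.3   80.9] [335.1 159.6]
side button_place 0.63 [624.2 -31.6 141.8] [252.6 180.1]
side handle 0.64 [553.  -39.7 160.1] [276.5 183.6]
side dish 0.69 [689.9  44.2 158.3] [216.7 184.3]
side punch_cup 0.94 [ 490.5 -276.2   80.5] [333.6 159.9]
side hammer 0.74 [428.9  88.8  24.5] [291.3 265.8]
side vase 0.88 [344.3 318.7 150.3] [275.3 326.9]
side mug 0.7 [530.8 472.6  42.1] [171.1 362.5]
side jar 0.64 [ 473.5 -426.1   55.6] [358.4 139.1]
{'time': 1.2, 'qpos': array([-1.2,  0.2, -0. ,  1.3,  0. ,  1.6]), 'joint_velocities': array([ 0., -0., -0.,  0., -0.,  0.]), 'effort': array([  0. , -68.6,  48.7,   0. ,   0. ,  -0. ]), 'ee_pos': array([ 193.7, -460.9,  206.5]), 'ee_rot': array([[ 0.9,  0.4,  0. ],
       [ 0.4, -0.9, -0. ],
       [ 0. ,  0. , -1. ]]), 'force': array([-0.2,  0.2,  0.8]), 'moment': array([0., 0., 0.]), 'grip_force': 0.0, 'opening': 85.4597218225406}
```

Run:
```python
import cv2
a=cv2.imread('pics/top1.png')[110:260,200:400]; b=cv2.imread('pics/side1.png')[130:280,170:370]
cv2.imwrite('pics/c1.png',cv2.resize(cv2.vconcat([a,b])[:, :],(800,1200),interpolation=cv2.INTER_CUBIC)[:600])
cv2.imwrite('pics/c2.png',cv2.resize(b,(800,600),interpolation=cv2.INTER_CUBIC))
```

```text
(no output)
```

View pics/c1.png

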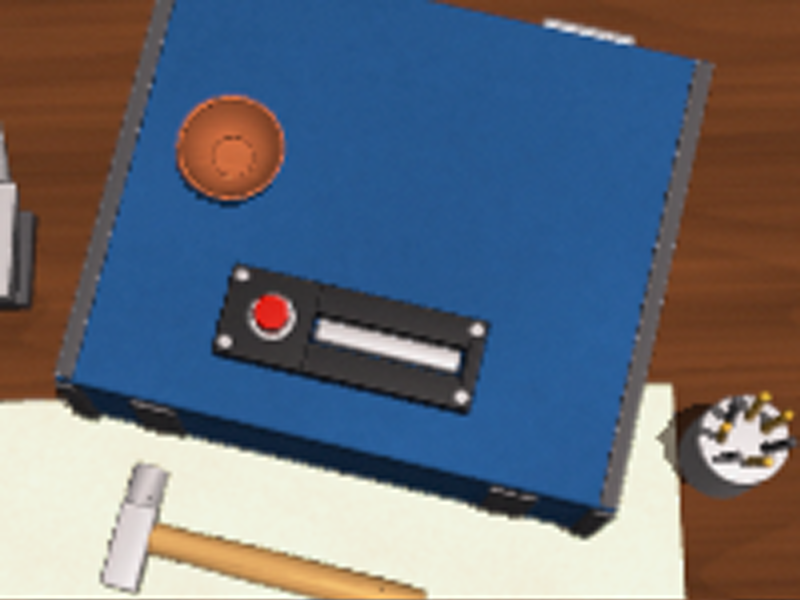

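View pics/top1.png

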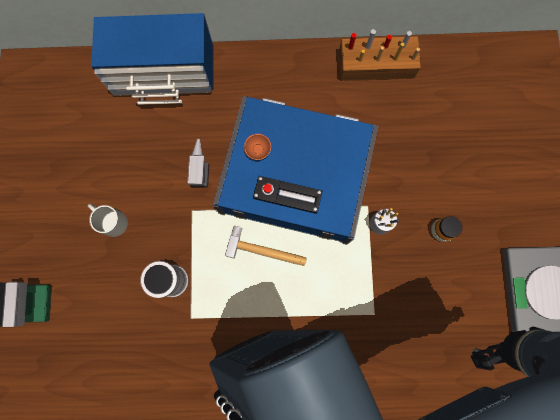

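The crop shows the red button at about (267.8, 188.5) in the full top image, the flush bar centred near (297, 196), and the dish at the rear left. I'll turn these into world points and check them against the 75 mm spacing.

Run:
```python
from h import *
np.set_printoptions(precision=1,suppress=True)
img=cv2.imread('pics/top1.png')[:,:,::-1].astype(int)
p=snap('top')
def cen(m): ys,xs=np.nonzero(m); return np.array([xs.mean(),ys.mean()]),len(xs)
roi=np.zeros(img.shape[:2],bool); roi[175:215,250:325]=1
red=roi&(img[:,:,0]>150)&(img[:,:,1]<80)
c,n=cen(red); B=ray(p,c,176); print('red',c,n,B)
br=img.min(2)>150; m=roi.copy(); m[:,:278]=0; br&=m
k,l,s,ce=cv2.connectedComponentsWithStats(br.astype('uint8'),connectivity=8); i=1+s[1:,4].argmax()
print('bar',ce[i],s[i]); H=ray(p,ce[i],160); print(H)
sc=[ray(p,np.array(q)/4+[199.6,109.6],160) for q in [(242,274),(224,342),(477,329),(461,397)]]
print(np.array(sc))
print(np.linalg.norm((H-B)[:2]), np.degrees(np.arctan2(*(-(B-H)[:2])*[1,-1])))
ys,xs=np.nonzero(l==i); W=np.array([ray(p,(x,y),160)[:2] for x,y in zip(xs,ys)]); _,_,v=np.linalg.svd(W-W.mean(0)); print(np.degrees(np.arctan2(v[0,0],v[0,1])))
ps=snap('side','s2.png'); im=ps['img'].astype(int); r=(im[:,:,0]>150)&(im[:,:,1]<80); r[:150]=0;r[250:]=0;r[:,:200]=0;r[:,340:]=0
c2,n2=cen(r); print('side red',c2,n2,ray(ps,c2,174)); print(pix(ps,[*B[:2],174]),pix(ps,[*B[:2],178]))
st=bot.get_state(); print(st['ee_rot'],st['time'])
print('cam top',np.linalg.inv(p['camera_from_world'])[:3,3],'side',np.linalg.inv(ps['camera_from_world'])[:3,3])
```

```text
red [267.2 187.7] 50 [569.4  26.1 176. ]
bar [296.6 195.9] [279 190  36  13 165]
[549.9 -46.7 160. ]
[[ 598.4   44.2  160. ]
 [ 554.8   56.2  160. ]
 [ 558.9 -102.7  160. ]
 [ 515.9  -91.   160. ]]
75.39002026926143 -14.979136690048852
14.98868486158776
side red [257.2 193.8] 35 [571.3  28.2 174. ]
[258.3 193.5] [258.2 192.5]
[[ 0.9  0.4  0. ]
 [ 0.4 -0.9  0. ]
 [ 0.  -0.  -1. ]] 1.3
cam top [ 312.1   -5.9 1317.5] side [  99.4  754.5 1158.2]
```

Call:
servo_tool(targets="0 0 0 0.178 -0.101 -0.024 1;0 0 0 0.178 -0.101 -0.024 1;0 0 0 0.178 -0.101 -0.024 1;0 0 0 0.178 -0.101 -0.024 1;0 0 0 0.178 -0.101 -0.024 1", squeeze=30)

```text
time: 1.72
ee_pos: [319.4, -297.1, 230.9]
ee_rot: [[0.922, 0.387, 0.0], [0.387, -0.922, -0.0], [0.0, 0.0, -1.0]]
force: [0.7, -0.9, -0.7]
opening: 25.5
grip_force: 0.0
```

Call:
servo_tool(targets="0 0 -35.8 0 0 0 1;0 0 -35.8 0 0 0 1;0 0 -35.8 0 0 0 1;0 0 -35.8 0 0 0 1;0 0 -35.8 0 0 0 1")

```text
time: 2.13
ee_pos: [318.8, -298.8, 230.6]
ee_rot: [[0.515, 0.857, 0.0], [0.857, -0.515, -0.0], [-0.0, 0.0, -1.0]]
force: [0.3, 0.2, 0.5]
opening: 0.2
grip_force: 0.0
```

Call:
servo_tool(targets="0 0 -35.8 0 0 0 1;0 0 -35.8 0 0 0 1;0 0 -35.8 0 0 0 1;0 0 -35.8 0 0 0 1;0 0 -35.8 0 0 0 1")

```text
time: 2.55
ee_pos: [318.7, -298.9, 230.5]
ee_rot: [[-0.083, 0.997, 0.0], [0.997, 0.083, -0.0], [-0.0, 0.0, -1.0]]
force: [-0.7, -0.2, -0.3]
opening: -0.1
grip_force: 0.0
```

Call:
servo_tool(targets="0 0 -35.8 0 0 0 1;0 0 -35.8 0 0 0 1;0 0 -35.8 0 0 0 1;0 0 -35.8 0 0 0 1;0 0 -35.8 0 0 0 1")

```text
time: 2.97
ee_pos: [318.7, -298.9, 230.5]
ee_rot: [[-0.65, 0.76, 0.0], [0.76, 0.65, -0.0], [-0.0, 0.0, -1.0]]
force: [0.5, 0.3, -0.0]
opening: -0.2
grip_force: 0.0
```

Call:
servo_tool(targets="0 0 -35.8 0 0 0 1;0 0 -35.8 0 0 0 1;0 0 -35.8 0 0 0 1;0 0 -35.8 0 0 0 1;0 0 -35.8 0 0 0 1")

```text
time: 3.38
ee_pos: [318.6, -298.9, 230.5]
ee_rot: [[-0.972, 0.236, 0.0], [0.236, 0.972, -0.0], [-0.0, -0.0, -1.0]]
force: [0.4, -0.0, -0.3]
opening: -0.4
grip_force: 0.0
```

Call:
servo_tool(targets="0 0 -35.8 0 0 0 1;0 0 -35.8 0 0 0 1;0 0 -35.8 0 0 0 1;0 0 -35.8 0 0 0 1;0 0 -35.8 0 0 0 1")

```text
time: 3.8
ee_pos: [318.7, -298.9, 230.5]
ee_rot: [[-0.926, -0.377, 0.0], [-0.377, 0.926, -0.0], [-0.0, -0.0, -1.0]]
force: [-0.6, 0.3, -0.5]
opening: 0.2
grip_force: 0.0
```

Call:
servo_tool(targets="0 0 -35.8 0 0 0 1;0 0 -35.8 0 0 0 1;0 0 -35.8 0 0 0 1;0 0 -35.8 0 0 0 1;0 0 -35.8 0 0 0 1")

```text
time: 4.22
ee_pos: [318.7, -298.9, 230.5]
ee_rot: [[-0.531, -0.848, 0.0], [-0.848, 0.531, -0.0], [0.0, -0.0, -1.0]]
force: [0.1, -0.1, -0.3]
opening: -0.3
grip_force: 0.0
```

Call:
servo_tool(targets="0 0 -17.4 0 0 0 1;0 0 -17.4 0 0 0 1;0 0 -17.4 0 0 0 1;0 0 -17.4 0 0 0 1")

```text
time: 4.55
ee_pos: [318.7, -298.9, 230.6]
ee_rot: [[-0.256, -0.967, 0.0], [-0.967, 0.256, -0.0], [0.0, -0.0, -1.0]]
force: [-0.2, 0.1, 0.4]
opening: 0.0
grip_force: 0.0
```

Call:
servo_tool(targets="0 0 0 -0.190 -0.079 0 1;0 0 0 -0.190 -0.079 0 1;0 0 0 -0.190 -0.079 0 1;0 0 0 -0.190 -0.079 0 1;0 0 0 -0.190 -0.079 0 1")

```text
time: 4.97
ee_pos: [445.1, -133.9, 230.7]
ee_rot: [[-0.262, -0.965, 0.0], [-0.965, 0.262, -0.0], [-0.0, -0.0, -1.0]]
force: [1.2, -0.8, -0.3]
opening: -0.1
grip_force: 0.0
```

Call:
servo_tool(targets="0 0 0 -0.189 -0.079 0 1;0 0 0 -0.189 -0.079 0 1;0 0 0 -0.189 -0.079 0 1;0 0 0 -0.189 -0.079 0 1;0 0 0 -0.189 -0.079 0 1")

```text
time: 5.38
ee_pos: [570.5, 28.7, 230.4]
ee_rot: [[-0.261, -0.965, 0.0], [-0.965, 0.261, 0.0], [-0.0, -0.0, -1.0]]
force: [0.5, -1.5, 0.9]
opening: -0.1
grip_force: 0.0
```

Call:
servo_tool(targets="0 0 0 0 0 0.01 1;0 0 0 0 0 0.02 1;0 0 0 0 0 0.02 1")

```text
time: 5.63
ee_pos: [568.9, 26.9, 208.4]
ee_rot: [[-0.26, -0.966, -0.003], [-0.966, 0.26, -0.0], [0.001, 0.003, -1.0]]
force: [-0.1, 1.3, -0.3]
opening: -0.3
grip_force: 0.0
```

Call:
servo_tool(targets="0 0 0 0 0 0.012 1;0 0 0 0 0 0.022 1;0 0 0 0 0 0.025 1;0 0 0 0 0 0.027 1;0 0 0 0 0 0.027 1")

```text
time: 6.05
ee_pos: [569.2, 26.1, 183.5]
ee_rot: [[-0.26, -0.966, -0.0], [-0.966, 0.26, -0.0], [0.0, 0.0, -1.0]]
force: [0.2, -0.4, 0.4]
opening: 0.2
grip_force: 0.0
```

Call:
servo_tool(targets="0 0 0 0 0 0.001 1;0 0 0 0 0 0.002 1;0 0 0 0 0 0.002 1")

```text
time: 6.3
ee_pos: [569.5, 26.2, 181.7]
ee_rot: [[-0.259, -0.966, 0.0], [-0.966, 0.259, 0.0], [-0.0, -0.0, -1.0]]
force: [0.7, -0.2, -0.3]
opening: 0.1
grip_force: 0.0
```

Call:
servo_tool(targets="0 0 0 0 0 0.001 1;0 0 0 0 0 0.002 1;0 0 0 0 0 0.002 1")

```text
time: 6.55
ee_pos: [569.4, 26.3, 179.4]
ee_rot: [[-0.259, -0.966, -0.0], [-0.966, 0.259, -0.0], [0.0, 0.0, -1.0]]
force: [-1.0, 0.6, -0.1]
opening: -0.0
grip_force: 0.0
```

Call:
servo_tool(targets="0 0 0 0 0 0.001 1;0 0 0 0 0 0.002 1;0 0 0 0 0 0.002 1")

```text
time: 6.8
ee_pos: [569.3, 26.3, 177.3]
ee_rot: [[-0.259, -0.966, -0.0], [-0.966, 0.259, 0.0], [0.0, 0.0, -1.0]]
force: [-0.6, 0.1, -0.9]
opening: -0.0
grip_force: 0.0
```

Call:
servo_tool(targets="0 0 0 0 0 0.001 1;0 0 0 0 0 0.002 1;0 0 0 0 0 0.002 1")

```text
time: 7.05
ee_pos: [569.3, 26.3, 175.3]
ee_rot: [[-0.259, -0.966, -0.0], [-0.966, 0.259, -0.0], [0.0, 0.0, -1.0]]
force: [-0.2, -0.5, 0.2]
opening: -0.0
grip_force: 0.0
```

Call:
servo_tool(targets="0 0 0 0 0 0.001 1;0 0 0 0 0 0.001 1")

```text
time: 7.22
ee_pos: [569.4, 26.3, 174.3]
ee_rot: [[-0.259, -0.966, -0.0], [-0.966, 0.259, -0.0], [0.0, 0.0, -1.0]]
force: [0.7, 0.6, 0.1]
opening: -0.1
grip_force: 0.0
```

Call:
servo_tool(targets="0 0 0 0 0 0.001 1;0 0 0 0 0 0.001 1")

```text
time: 7.38
ee_pos: [569.4, 26.2, 173.4]
ee_rot: [[-0.259, -0.966, -0.0], [-0.966, 0.259, -0.0], [0.0, 0.0, -1.0]]
force: [-1.3, 0.8, 1.1]
opening: 0.0
grip_force: 0.0
```

Call:
servo_tool(targets="0 0 0 0 0 0.001 1;0 0 0 0 0 0.001 1")

```text
time: 7.55
ee_pos: [569.4, 26.3, 172.3]
ee_rot: [[-0.259, -0.966, -0.0], [-0.966, 0.259, -0.0], [0.0, 0.0, -1.0]]
force: [0.0, -0.8, -0.4]
opening: 0.1
grip_force: 0.0
```

Call:
servo_tool(targets="0 0 0 0 0 0.001 1;0 0 0 0 0 0.001 1")

```text
time: 7.72
ee_pos: [569.4, 26.3, 171.3]
ee_rot: [[-0.259, -0.966, -0.0], [-0.966, 0.259, 0.0], [0.0, 0.0, -1.0]]
force: [0.1, -0.5, -0.5]
opening: 0.4
grip_force: 0.0
```

Run:
```python
from h import *
a=snap('wrist','w1.png')['img']; b=snap('side')['img'][130:235,185:325]
b=cv2.resize(b,(560,420),interpolation=cv2.INTER_CUBIC)
cv2.imwrite('pics/w1s.png',cv2.resize(cv2.hconcat([a,b]),(800,300))[:,:,::-1])
print(bot.get_state()['force'])
```

```text
[ 0.01022172  0.08242867 -0.44514236]
```

View pics/w1s.png

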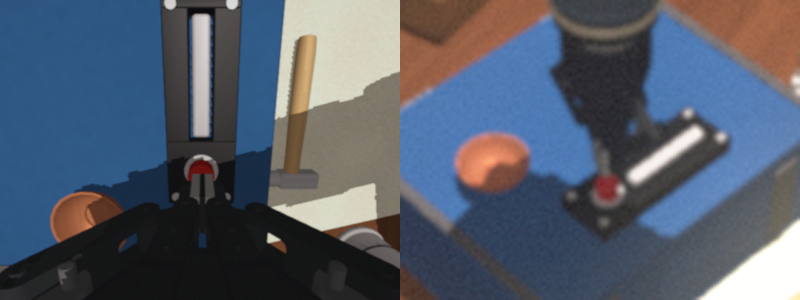

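The wrist view shows the fingertips at about the cap, with red visible on the handle side. I'll check by projecting predicted points.

Run:
```python
from h import *
np.set_printoptions(precision=1,suppress=True)
p=snap('wrist'); im=p['img'].astype(int); e=bot.get_state()['ee_pos']
print('cam',np.linalg.inv(p['camera_from_world'])[:3,3],'tcp pix',pix(p,e))
r=(im[:,:,0]>120)&(im[:,:,1]<60)&(im[:,:,2]<60); ys,xs=np.nonzero(r); print('red',xs.min(),xs.max(),ys.min(),ys.max(),len(xs))
br=(im.min(2)>150); br[200:]=0; br[:10]=0; br[:,:255]=0;br[:,310:]=0
k,l,s,ce=cv2.connectedComponentsWithStats(br.astype('uint8')); i=1+s[1:,4].argmax(); print('bar',s[i],ce[i])
ys,xs=np.nonzero(l==i); W=np.array([ray(p,(x,y),160)[:2] for x,y in zip(xs,ys)]); print('barcentre',W.mean(0),'len',np.ptp(W@[.2588,.9659]),np.ptp(W@[.9659,-.2588]))
_,_,v=np.linalg.svd(W-W.mean(0)); print(np.degrees(np.arctan2(v[0,0],v[0,1])), W.mean(0)+75*np.array([.2588,.9659]))
H=W.mean(0)
for z in (165,168,171,174,177):
    B=H+75*np.array([.2588,.9659]); print(z,pix(p,[*B,z]),pix(p,[*(B-11*np.array([.2588,.9659])),z]))
c=np.array(im[200:290,240:325],np.uint8); cv2.imwrite('pics/w2.png',cv2.resize(c,None,fx=7,fy=6,interpolation=cv2.INTER_CUBIC)[:,:,::-1])
```

```text
cam [551.9 -37.5 340.5] tcp pix [282.3 242.4]Traceback (most recent call last):
  File "<stdin>", line 5, in <module>
    return umr_minimum(a, axis, None, out, keepdims, initial, where)
ValueError: zero-size array to reduction operation minimum which has no identity
```

Run:
```python
from h import *
np.set_printoptions(precision=1,suppress=True)
p=snap('wrist'); im=p['img'].astype(int)
r=(im[:,:,0]>90)&(im[:,:,1]<im[:,:,0]*.4)&(im[:,:,2]<im[:,:,0]*.4); r[:, :250]=0; r[:,320:]=0; ys,xs=np.nonzero(r); print('red',xs.min(),xs.max(),ys.min(),ys.max(),len(xs))
br=(im.min(2)>130); br[200:]=0; br[:10]=0; br[:,:255]=0;br[:,310:]=0
k,l,s,ce=cv2.connectedComponentsWithStats(br.astype('uint8')); i=1+s[1:,4].argmax(); print('bar',s[i],ce[i])
ys,xs=np.nonzero(l==i); W=np.array([ray(p,(x,y),160)[:2] for x,y in zip(xs,ys)]); print('barcentre',W.mean(0),'len',np.ptp(W@[.2588,.9659]),np.ptp(W@[.9659,-.2588]))
_,_,v=np.linalg.svd(W-W.mean(0)); print(np.degrees(np.arctan2(v[0,0],v[0,1])), W.mean(0)+75*np.array([.2588,.9659]))
H=W.mean(0)
for z in (165,168,171,174,177):
    B=H+75*np.array([.2588,.9659]); print(z,pix(p,[*B,z]),pix(p,[*(B-11*np.array([.2588,.9659])),z]))
c=np.array(im[200:290,240:325],np.uint8); cv2.imwrite('pics/w2.png',cv2.resize(c,None,fx=7,fy=6,interpolation=cv2.INTER_CUBIC)[:,:,::-1])
```

```text
red 263 299 231 251 348
bar [ 270   20   24  171 3911] [281.5 103.2]
barcentre [550.  -48.7] len 90.73916066819362 12.966408728182955
14.967209747621643 [569.4  23.7]
165 [281.3 234.6] [281.4 217.3]
168 [281.3 236.4] [281.3 218.7]
171 [281.3 238.1] [281.3 220.3]
174 [281.3 240. ] [281.3 221.8]
177 [281.2 241.8] [281.2 223.4]
```

View pics/w2.png

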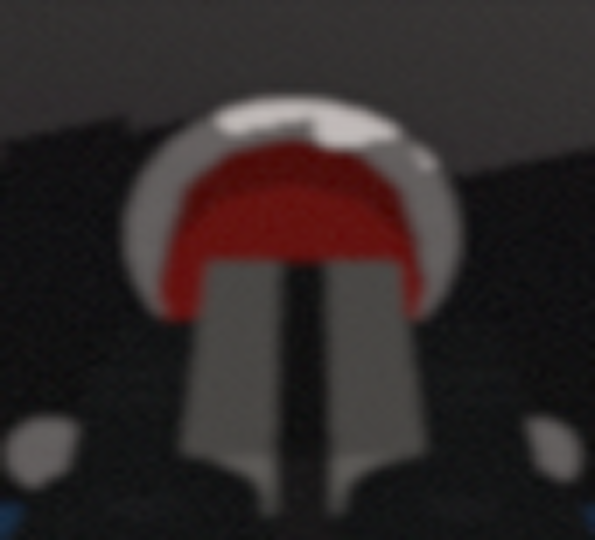

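The tips sit laterally over the cap and no contact has been felt yet, so I'll go on in 1 mm steps.

Call:
servo_tool(targets="0 0 0 0 0 0.001 1;0 0 0 0 0 0.001 1")

```text
time: 8.08
ee_pos: [569.4, 26.3, 170.3]
ee_rot: [[-0.259, -0.966, -0.0], [-0.966, 0.259, 0.0], [0.0, 0.0, -1.0]]
force: [0.7, 0.9, -0.2]
opening: 0.0
grip_force: 0.0
```

Call:
servo_tool(targets="0 0 0 0 0 0.001 1;0 0 0 0 0 0.001 1")

```text
time: 8.25
ee_pos: [569.3, 26.3, 169.3]
ee_rot: [[-0.259, -0.966, -0.0], [-0.966, 0.259, -0.0], [0.0, 0.0, -1.0]]
force: [-0.3, -0.1, 0.0]
opening: 0.2
grip_force: 0.0
```

Call:
servo_tool(targets="0 0 0 0 0 0.001 1;0 0 0 0 0 0.001 1")

```text
time: 8.42
ee_pos: [569.4, 26.3, 168.3]
ee_rot: [[-0.259, -0.966, -0.0], [-0.966, 0.259, -0.0], [0.0, 0.0, -1.0]]
force: [0.2, -0.5, 0.2]
opening: -0.1
grip_force: 0.0
```

Run:
```python
from h import *
np.set_printoptions(precision=1,suppress=True)
p=snap('wrist'); q=snap('side'); e=bot.get_state()['ee_pos']
f=lambda a,s:cv2.resize(a,s,interpolation=cv2.INTER_CUBIC)
o=cv2.hconcat([f(p['img'][195:295,230:335],(400,400)),f(q['img'][165:215,230:280],(400,400))])
cv2.imwrite('pics/w3.png',o[:,:,::-1]); print('tcp in side',pix(q,e),'tcp wrist',pix(p,e), 'z160 B in side', pix(q,[569.4,26.3,160]))
```

```text
tcp in side [258.3 195. ] tcp wrist [282.3 242.5] z160 B in side [258.3 197.1]
```

View pics/w3.png

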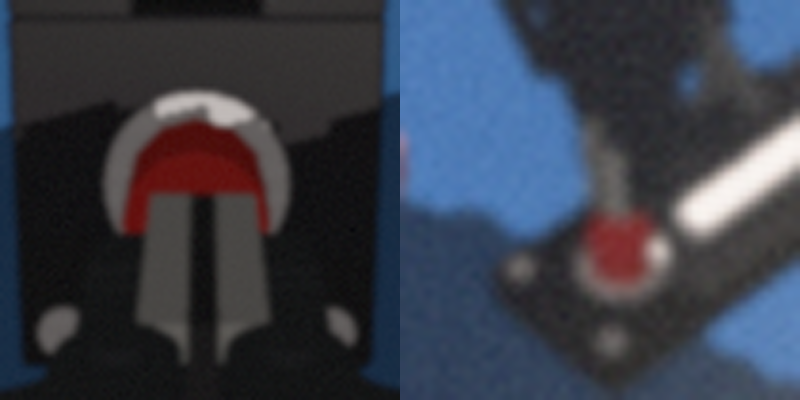

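Call:
servo_tool(targets="0 0 0 0 0 0.001 1;0 0 0 0 0 0.002 1;0 0 0 0 0 0.002 1")

```text
time: 8.77
ee_pos: [569.3, 26.3, 166.3]
ee_rot: [[-0.259, -0.966, -0.0], [-0.966, 0.259, 0.0], [0.0, 0.0, -1.0]]
force: [0.1, -0.4, -1.5]
opening: -0.1
grip_force: 0.0
```

Call:
servo_tool(targets="0 0 0 0 0 0.001 1;0 0 0 0 0 0.002 1;0 0 0 0 0 0.002 1")

```text
time: 9.02
ee_pos: [569.3, 26.3, 164.3]
ee_rot: [[-0.259, -0.966, -0.0], [-0.966, 0.259, 0.0], [0.0, 0.0, -1.0]]
force: [0.3, -0.1, 0.2]
opening: -0.1
grip_force: 0.0
```

Call:
servo_tool(targets="0 0 0 0 0 0.001 1;0 0 0 0 0 0.002 1;0 0 0 0 0 0.002 1")

```text
time: 9.27
ee_pos: [569.3, 26.3, 162.3]
ee_rot: [[-0.259, -0.966, -0.0], [-0.966, 0.259, 0.0], [0.0, 0.0, -1.0]]
force: [-0.4, -0.6, 0.0]
opening: -0.4
grip_force: 0.0
```

Call:
servo_tool(targets="0 0 0 0 0 0.001 1;0 0 0 0 0 0.002 1;0 0 0 0 0 0.002 1")

```text
time: 9.52
ee_pos: [569.3, 26.3, 160.3]
ee_rot: [[-0.259, -0.966, -0.0], [-0.966, 0.259, -0.0], [0.0, 0.0, -1.0]]
force: [-0.1, -0.6, -0.1]
opening: 0.2
grip_force: 0.0
```

Run:
```python
from h import *
np.set_printoptions(precision=1,suppress=True)
p=snap('wrist'); q=snap('side'); e=bot.get_state()['ee_pos']
f=lambda a,s:cv2.resize(a,s,interpolation=cv2.INTER_CUBIC)
o=cv2.hconcat([f(p['img'][195:295,230:335],(400,400)),f(q['img'][165:215,230:280],(400,400))])
cv2.imwrite('pics/w4.png',o[:,:,::-1]); print(e,pix(q,e),pix(p,e))
```

```text
[569.4  26.3 160.5] [258.3 197. ] [282.2 242.5]
```

View pics/w4.png

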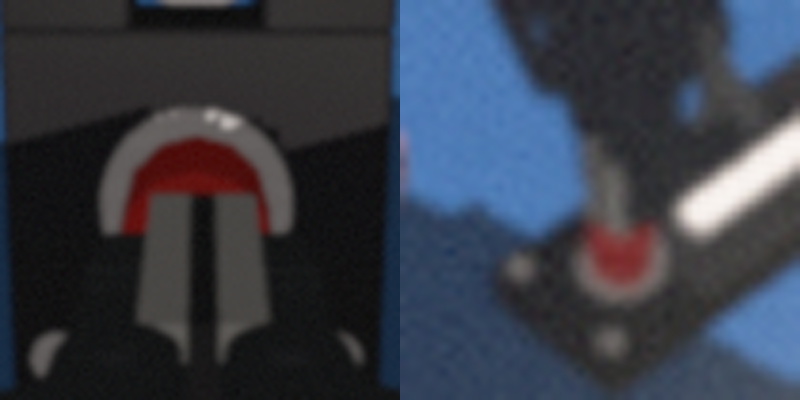

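The tip is clearly still above the cap, so the real fingertips end short of the nominal TCP. I'll continue by touch.

Call:
servo_tool(targets="0 0 0 0 0 0.001 1;0 0 0 0 0 0.002 1;0 0 0 0 0 0.002 1")

```text
time: 9.87
ee_pos: [569.3, 26.3, 158.3]
ee_rot: [[-0.259, -0.966, -0.0], [-0.966, 0.259, -0.0], [0.0, 0.0, -1.0]]
force: [-0.3, 0.7, -0.1]
opening: -0.0
grip_force: 0.0
```

Call:
servo_tool(targets="0 0 0 0 0 0.001 1;0 0 0 0 0 0.002 1;0 0 0 0 0 0.002 1")

```text
time: 10.12
ee_pos: [569.3, 26.3, 156.3]
ee_rot: [[-0.259, -0.966, -0.0], [-0.966, 0.259, 0.0], [0.0, 0.0, -1.0]]
force: [-0.4, 1.4, -0.1]
opening: 0.1
grip_force: 0.0
```

Call:
servo_tool(targets="0 0 0 0 0 0.001 1;0 0 0 0 0 0.001 1")

```text
time: 10.28
ee_pos: [569.4, 26.3, 155.4]
ee_rot: [[-0.259, -0.966, -0.0], [-0.966, 0.259, -0.0], [0.0, 0.0, -1.0]]
force: [0.0, 0.2, 0.2]
opening: -0.3
grip_force: 0.0
```

Call:
servo_tool(targets="0 0 0 0 0 0.001 1;0 0 0 0 0 0.002 1;0 0 0 0 0 0.002 1")

```text
time: 10.53
ee_pos: [569.3, 26.3, 153.3]
ee_rot: [[-0.259, -0.966, -0.0], [-0.966, 0.259, -0.0], [0.0, 0.0, -1.0]]
force: [-0.2, 0.3, -0.3]
opening: -0.1
grip_force: 0.0
```

Call:
servo_tool(targets="0 0 0 0 0 0.001 1;0 0 0 0 0 0.001 1")

```text
time: 10.7
ee_pos: [569.4, 26.3, 152.5]
ee_rot: [[-0.259, -0.966, 0.0], [-0.966, 0.259, 0.0], [-0.0, -0.0, -1.0]]
force: [0.5, 0.0, 2.3]
opening: -0.0
grip_force: 1.1
```

Call:
servo_tool(targets="0 0 0 0 0 0.001 1;0 0 0 0 0 0.001 1")

```text
time: 10.87
ee_pos: [569.4, 26.3, 151.8]
ee_rot: [[-0.259, -0.966, 0.0], [-0.966, 0.259, 0.0], [-0.0, -0.0, -1.0]]
force: [-3.9, -1.5, 8.3]
opening: 0.0
grip_force: 4.0
```

Call:
servo_tool(targets="0 0 0 0 0 0.001 1;0 0 0 0 0 0.001 1")

```text
time: 11.03
ee_pos: [569.5, 26.3, 151.0]
ee_rot: [[-0.259, -0.966, 0.001], [-0.966, 0.259, 0.0], [-0.0, -0.001, -1.0]]
force: [-2.9, 0.6, 9.0]
opening: 0.1
grip_force: 4.5
```

Call:
servo_tool(targets="0 0 0 0 0 0.001 1;0 0 0 0 0 0.001 1")

```text
time: 11.2
ee_pos: [569.5, 26.3, 150.0]
ee_rot: [[-0.259, -0.966, 0.001], [-0.966, 0.259, 0.0], [-0.0, -0.001, -1.0]]
force: [-3.0, -0.2, 10.2]
opening: 0.2
grip_force: 4.8
```

Call:
servo_tool(targets="0 0 0 0 0 0.001 1;0 0 0 0 0 0.001 1")

```text
time: 11.37
ee_pos: [569.5, 26.3, 149.2]
ee_rot: [[-0.259, -0.966, 0.001], [-0.966, 0.259, 0.0], [-0.0, -0.001, -1.0]]
force: [-4.4, -0.4, 11.1]
opening: 0.1
grip_force: 5.6
```

Call:
servo_tool(targets="0 0 0 0 0 0.001 1;0 0 0 0 0 0.001 1")

```text
time: 11.53
ee_pos: [569.5, 26.3, 148.2]
ee_rot: [[-0.259, -0.966, 0.001], [-0.966, 0.259, 0.0], [-0.0, -0.001, -1.0]]
force: [-4.0, 0.3, 12.6]
opening: -0.0
grip_force: 5.7
```

Call:
servo_tool(targets="0 0 0 0 0 0.001 1;0 0 0 0 0 0.001 1")

```text
time: 11.7
ee_pos: [569.5, 26.3, 147.1]
ee_rot: [[-0.259, -0.966, 0.001], [-0.966, 0.259, 0.0], [-0.0, -0.001, -1.0]]
force: [-3.3, -0.4, 10.1]
opening: 0.1
grip_force: 4.7
```

Call:
servo_tool(targets="0 0 0 0 0 0.0005 1;0 0 0 0 0 0.0005 1")

```text
time: 11.87
ee_pos: [569.5, 26.3, 146.6]
ee_rot: [[-0.259, -0.966, 0.001], [-0.966, 0.259, 0.0], [-0.0, -0.001, -1.0]]
force: [-3.6, -0.2, 8.8]
opening: 0.0
grip_force: 4.4
```

```bash
cat > bar.py <<'E'
from h import *
np.set_printoptions(precision=1,suppress=True)
def bar(z=160):
    p=snap('wrist'); im=p['img'].astype(int)
    br=(im.min(2)>120)&(np.ptp(im,axis=2)<40); br[225:]=0; br[:,:200]=0;br[:,360:]=0
    k,l,s,ce=cv2.connectedComponentsWithStats(br.astype('uint8')); i=1+s[1:,4].argmax()
    ys,xs=np.nonzero(l==i); W=np.array([ray(p,(x,y),z)[:2] for x,y in zip(xs,ys)])
    print('bar',s[i],W.mean(0),'len',np.ptp(W@[.2588,.9659]),'w',np.ptp(W@[.9659,-.2588]))
E
python3 -c "
from bar import *
bar(); s=bot.get_state(); print(s['force'],s['ee_pos'])"
```

```text
bar [ 266    0   32  206 6040] [550.1 -48.3] len 94.11420196790188 w 14.215327151009092
[-3.4  0.   8.5] [569.5  26.3 146.6]
```

```bash
python3 -c "
from h import *
a=cv2.imread('pics/s2.png')[:,:,::-1]; q=snap('side','s3.png'); b=q['img']
H=[550,-47.3]
for n,im in (('old',a),('new',b)):
    im=im.astype(int); m=(im.min(2)>140)&(np.ptp(im,axis=2)<40); m[:160]=0;m[215:]=0;m[:,:255]=0;m[:,:262]=0;m[:,310:]=0
    k,l,s,c=cv2.connectedComponentsWithStats(m.astype('uint8')); i=1+s[1:,4].argmax(); print(n,s[i],c[i])
for z in (160,192): print(z,pix(q,[*H,z]))
print(bot.get_state()['force'])
"
```

```text
old [266 175  24  18 103] [277.34951456 183.69902913]
new [275 168  17  13 106] [283.24528302 174.31132075]
160 [278.83710412 182.26342492]
192 [279.03897191 174.05426831]
[-3.80982907  0.81729436  8.7576962 ]
```

The handle has popped out: the bar's side-view row went from 183.7 to 174.3, matching z = 192. Next I'll retract, move over the handle and open.

Call:
servo_tool(targets="0 0 0 0 0 -0.02 1;0 0 0 0 0 -0.06 1;0 0 0 0 0 -0.06 1")

```text
time: 12.22
ee_pos: [571.4, 26.4, 212.1]
ee_rot: [[-0.259, -0.966, 0.007], [-0.966, 0.259, 0.0], [-0.002, -0.007, -1.0]]
force: [1.9, -0.3, 0.9]
opening: 0.1
grip_force: 0.0
```

Call:
servo_tool(targets="0 0 0 0.035 0 0 0;0 0 0 0.076 0 0 0;0 0 0 0.076 0 0 0;0 0 0 0.076 0 0 0;0 0 0 0.076 0 0 0")

```text
time: 12.63
ee_pos: [549.9, -47.2, 206.0]
ee_rot: [[-0.26, -0.966, 0.0], [-0.966, 0.26, 0.0], [-0.0, -0.0, -1.0]]
force: [0.5, 0.5, -0.5]
opening: 60.3
grip_force: 0.0
```

Run:
```python
from h import *
np.set_printoptions(precision=1,suppress=True)
p=snap('wrist','w5.png'); e=bot.get_state(); print(e['ee_pos'],e['opening'],'tcp',pix(p,e['ee_pos']),pix(p,e['ee_pos']+[0,0,22]))
for t in (-46,0,46): print(t,pix(p,np.array([550+.2588*t,-47.2+.9659*t,192])))
```

```text
[549.9 -46.7 206. ] 67.60327686535699 tcp [282.4 243.1] [282.3 258.7]
-46 [282.2 161.2]
0 [282.2 234.3]
46 [282.1 298.9]
```

View pics/w5.png

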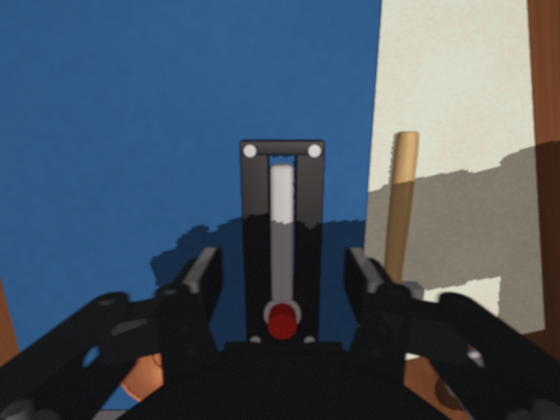

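The bar is centred between the fingers at column 282. I'll descend astride it and close.

Call:
servo_tool(targets="0 0 0 0 0 0.03 0;0 0 0 0 0 0.045 0;0 0 0 0 0 0.045 0")

```text
time: 12.93
ee_pos: [548.3, -46.0, 157.9]
ee_rot: [[-0.258, -0.966, -0.004], [-0.966, 0.258, 0.0], [0.001, 0.004, -1.0]]
force: [-1.1, 0.2, -0.3]
opening: 85.5
grip_force: 0.0
```

Call:
servo_tool(targets="0 0 0 0 0 0.004 0;0 0 0 0 0 0.008 0;0 0 0 0 0 0.012 0;0 0 0 0 0 0.012 0;0 0 0 0 0 0.012 0")

```text
time: 13.35
ee_pos: [549.9, -47.1, 149.3]
ee_rot: [[-0.259, -0.966, 0.0], [-0.966, 0.259, -0.0], [-0.0, -0.0, -1.0]]
force: [-0.3, -0.7, 0.4]
opening: 85.4
grip_force: 0.0
```

Call:
servo_tool(targets="0 0 0 0 0 0 0.5;0 0 0 0 0 0 0.6;0 0 0 0 0 0 0.7;0 0 0 0 0 0 0.8;0 0 0 0 0 0 0.9", squeeze=40)

```text
time: 13.77
ee_pos: [549.8, -47.2, 149.1]
ee_rot: [[-0.259, -0.966, 0.0], [-0.966, 0.259, 0.0], [-0.0, -0.0, -1.0]]
force: [-0.6, 0.1, 0.1]
opening: 25.4
grip_force: 0.0
```

Call:
servo_tool(targets="0 0 0 0 0 0 1;0 0 0 0 0 0 1;0 0 0 0 0 0 1;0 0 0 0 0 0 1")

```text
time: 14.1
ee_pos: [550.5, -47.3, 149.3]
ee_rot: [[-0.259, -0.966, 0.001], [-0.966, 0.259, -0.0], [-0.0, -0.001, -1.0]]
force: [5.7, -1.2, -0.1]
opening: 12.9
grip_force: 44.6
```

Run:
```python
from h import *
np.set_printoptions(precision=2,suppress=True)
e=bot.get_state(); print(e['ee_pos'],e['opening'],e['grip_force'],e['force'],e['moment'],e['qpos'])
```

```text
[550.46 -47.34 149.29] 12.89202887698753 44.57541525363922 [ 5.65 -1.19 -0.07] [-0.32 -0.85 -0.02] [-0.09  0.34 -0.02  1.22 -0.   -1.39]
```

Call:
servo_tool(targets="0 0 0 0 -0.0007 0 1;0 0 2 0 -0.0007 0 1;0 0 5 0 -0.0007 0 1;0 0 8 0 -0.0007 0 1;0 0 10 0 -0.0007 0 1")

```text
time: 14.52
ee_pos: [550.1, -47.2, 149.0]
ee_rot: [[-0.425, -0.905, -0.001], [-0.905, 0.425, 0.0], [0.0, 0.001, -1.0]]
force: [-1.4, 0.1, 2.0]
opening: 13.0
grip_force: 44.8
```

```bash
cat > m.py <<'E'
from h import *
np.set_printoptions(precision=2,suppress=True)
e=bot.get_state(); R=e['ee_rot']; a=np.radians(255)-np.arctan2(R[1,0],R[0,0]); a=(a+np.pi)%(2*np.pi)-np.pi
print(e['time'],e['ee_pos'],e['opening'],e['grip_force'],'F',e['force'],'tool',R.T@e['force'],'M',e['moment'],'turn',a,np.degrees(a),'eff6',e['effort'][5])
E
python3 m.py
```

```text
14.5167 [550.1  -47.19 149.01] 12.99533067332994 44.80342447757721 F [-1.39  0.05  2.02] tool [ 0.54  1.28 -2.02] M [0.19 0.37 0.17] turn 0.17741529406150747 10.165147570796796 eff6 -0.4953272268176079
```

Call:
servo_tool(targets="0 0 3 0 0 0 1;0 0 7 0 0 0 1;0 0 11 0 0 0 1;0 0 14 0 0 0 1;0 0 16 0 0 0 1")

```text
time: 14.93
ee_pos: [549.6, -46.8, 148.8]
ee_rot: [[-0.658, -0.753, -0.002], [-0.753, 0.658, 0.001], [0.0, 0.002, -1.0]]
force: [-4.5, 3.1, 3.7]
opening: 13.2
grip_force: 44.9
```

```bash
python3 m.py
```

```text
14.9333 [549.57 -46.84 148.82] 13.199800529027673 44.943063855171204 F [-4.55  3.06  3.7 ] tool [ 0.69  5.44 -3.69] M [0.68 0.96 0.14] turn 0.4565571171536398 26.15879591956344 eff6 -0.35582846961915493
```

Call:
servo_tool(targets="0 0 3 0 0 0 1;0 0 7 0 0 0 1;0 0 11 0 0 0 1;0 0 14 0 0 0 1;0 0 16 0 0 0 1")

```text
time: 15.35
ee_pos: [549.2, -46.4, 148.7]
ee_rot: [[-0.84, -0.542, -0.002], [-0.542, 0.84, 0.002], [0.001, 0.003, -1.0]]
force: [-6.1, 6.3, 3.6]
opening: 13.0
grip_force: 45.0
```

```bash
python3 m.py
```

```text
15.35 [549.21 -46.43 148.7 ] 13.014968800534698 44.99729812145233 F [-6.09  6.28  3.61] tool [ 1.72  8.59 -3.59] M [1.29 1.39 0.13] turn 0.7356347995459469 42.148769276935084 eff6 -0.3480166755616665
```

Call:
servo_tool(targets="0 0 1 0 0.0004 0 1;0 0 3 0 0.0008 0 1;0 0 5 0 0.001 0 1;0 0 7 0 0.001 0 1;0 0 8 0 0.001 0 1")

```text
time: 15.77
ee_pos: [549.0, -46.1, 148.9]
ee_rot: [[-0.907, -0.421, -0.002], [-0.421, 0.907, 0.001], [0.001, 0.001, -1.0]]
force: [-5.7, 1.5, 2.7]
opening: 12.7
grip_force: 44.9
```

```bash
python3 m.py
```

```text
15.7667 [549.03 -46.05 148.85] 12.722906975549432 44.916306138038635 F [-5.66  1.48  2.67] tool [ 4.51  3.73 -2.66] M [0.67 0.98 0.13] turn 0.8745408451978509 50.107499441640726 eff6 0.0770105654373765
```

Call:
servo_tool(targets="0 0 1 0 0 0 1;0 0 2 0 0 0 1;0 0 3 0 0 0 1;0 0 4 0 0 0 1")

```text
time: 16.1
ee_pos: [548.9, -45.9, 148.8]
ee_rot: [[-0.934, -0.358, -0.002], [-0.358, 0.934, 0.001], [0.001, 0.002, -1.0]]
force: [-5.0, 4.0, 2.7]
opening: 13.0
grip_force: 45.0
```

```bash
python3 m.py
```

```text
16.1 [548.93 -45.93 148.83] 13.047971105464924 44.99229311943054 F [-5.04  4.03  2.72] tool [ 3.27  5.57 -2.7 ] M [0.88 1.08 0.14] turn 0.9431470266236754 54.03834408584929 eff6 -0.41732056997716427
```

Call:
servo_tool(targets="0 0 0.8 0 0.0003 0 1;0 0 1.5 0 0.0003 0 1;0 0 1.5 0 0.0003 0 1")

```text
time: 16.35
ee_pos: [548.9, -45.8, 148.8]
ee_rot: [[-0.943, -0.333, -0.002], [-0.333, 0.943, 0.001], [0.001, 0.001, -1.0]]
force: [-5.5, 1.9, 2.8]
opening: 13.2
grip_force: 45.0
```

```bash
python3 m.py
```

```text
16.35 [548.93 -45.84 148.83] 13.192527377640545 44.980530738830566 F [-5.53  1.95  2.8 ] tool [ 4.57  3.68 -2.79] M [0.64 1.14 0.06] turn 0.969457030078523 55.54579624278667 eff6 0.4482843540608883
```

Call:
servo_tool(targets="0 0 0.8 0 0 0 1;0 0 1.5 0 0 0 1;0 0 1.5 0 0 0 1")

```text
time: 16.6
ee_pos: [548.9, -45.8, 148.8]
ee_rot: [[-0.951, -0.308, -0.002], [-0.308, 0.951, 0.001], [0.001, 0.001, -1.0]]
force: [-5.6, 2.2, 3.4]
opening: 13.0
grip_force: 45.0
```

```bash
python3 m.py
```

```text
16.6 [548.92 -45.77 148.85] 12.98497033969766 44.98786747455597 F [-5.62  2.18  3.44] tool [ 4.68  3.81 -3.43] M [0.69 1.17 0.08] turn 0.9955598834977195 57.041379576955265 eff6 0.4265491012483835
```

Call:
servo_tool(targets="0 0 0.6 0 0 0 1;0 0 1.3 0 0 0 1")

```text
time: 16.77
ee_pos: [548.9, -45.7, 148.8]
ee_rot: [[-0.958, -0.287, -0.002], [-0.287, 0.958, 0.001], [0.001, 0.001, -1.0]]
force: [-6.1, 2.5, 3.6]
opening: 12.9
grip_force: 45.0
```

```bash
python3 m.py
```

```text
16.7667 [548.91 -45.74 148.83] 12.930144854814497 44.98513340950012 F [-6.11  2.52  3.64] tool [ 5.13  4.17 -3.63] M [0.8  1.21 0.18] turn 1.0178547111147598 58.31877910438338 eff6 -0.3637813590466976
```

Call:
servo_tool(targets="0 0 0.6 0 0 0 1;0 0 1.3 0 0 0 1")

```text
time: 16.93
ee_pos: [548.9, -45.7, 148.8]
ee_rot: [[-0.964, -0.265, -0.002], [-0.265, 0.964, 0.001], [0.001, 0.001, -1.0]]
force: [-6.4, 4.6, 3.2]
opening: 12.9
grip_force: 45.0
```

```bash
python3 m.py
```

```text
16.9333 [548.91 -45.7  148.84] 12.932213892620988 44.98474895954132 F [-6.44  4.56  3.15] tool [ 5.01  6.11 -3.14] M [0.89 1.17 0.14] turn 1.0405449873807555 59.618836170410795 eff6 -0.29247100464999676
```

Call:
servo_tool(targets="0 0 0.6 0 0 0 1;0 0 1.3 0 0 0 1")

```text
time: 17.1
ee_pos: [548.9, -45.6, 148.9]
ee_rot: [[-0.97, -0.243, -0.001], [-0.243, 0.97, 0.001], [0.001, 0.001, -1.0]]
force: [-6.8, 3.4, 3.4]
opening: 13.0
grip_force: 45.0
```

```bash
python3 m.py
```

```text
17.1 [548.94 -45.64 148.85] 12.985235658413915 44.985710978507996 F [-6.75  3.44  3.38] tool [ 5.72  4.99 -3.36] M [0.96 1.15 0.17] turn 1.0632909821227354 60.922085669953006 eff6 -0.2914939820766449
```

Call:
servo_tool(targets="0 0 0.6 0.0003 0.0003 0 1;0 0 1.3 0.0006 0.0005 0 1")

```text
time: 17.27
ee_pos: [548.8, -45.6, 149.0]
ee_rot: [[-0.975, -0.221, -0.0], [-0.221, 0.975, 0.0], [0.0, 0.001, -1.0]]
force: [-1.0, 3.2, 2.6]
opening: 13.4
grip_force: 44.8
```

```bash
python3 m.py
```

```text
17.2667 [548.82 -45.57 148.98] 13.36640805078982 44.83626365661621 F [-1.02  3.16  2.64] tool [ 0.3   3.31 -2.64] M [0.63 0.25 0.13] turn 1.0861485201119088 62.23172612679259 eff6 -0.2996089495718479
```

Call:
servo_tool(targets="0 0 0.6 0 0 0 1;0 0 1.3 0 0 0 1")

```text
time: 17.43
ee_pos: [548.9, -45.6, 149.0]
ee_rot: [[-0.98, -0.199, -0.0], [-0.199, 0.98, 0.001], [0.0, 0.001, -1.0]]
force: [-3.8, 4.4, 3.3]
opening: 13.3
grip_force: 44.9
```

```bash
python3 m.py
```

```text
17.4333 [548.85 -45.57 148.99] 13.30739681087543 44.90121245384216 F [-3.82  4.37  3.29] tool [ 2.87  5.04 -3.28] M [1.04 0.74 0.09] turn 1.1091439731771384 63.54926853542142 eff6 -0.30910464003682137
```

Call:
servo_tool(targets="0 0 0.6 0 0 0 1;0 0 1.3 0 0 0 1")

```text
time: 17.6
ee_pos: [548.8, -45.5, 149.0]
ee_rot: [[-0.984, -0.176, -0.0], [-0.176, 0.984, 0.001], [0.0, 0.001, -1.0]]
force: [-3.4, 4.1, 2.2]
opening: 13.0
grip_force: 44.9
```

```bash
python3 m.py
```

```text
17.6 [548.84 -45.51 148.96] 12.967919944279414 44.899742603302 F [-3.43  4.08  2.19] tool [ 2.66  4.62 -2.19] M [1.11 0.71 0.17] turn 1.1318424474957194 64.8497953152622 eff6 -0.2921660430729389
```

Call:
servo_tool(targets="0 0 0.6 0 0.0003 0 1;0 0 1.3 0 0.0003 0 1")

```text
time: 17.77
ee_pos: [548.9, -45.4, 149.0]
ee_rot: [[-0.988, -0.154, -0.0], [-0.154, 0.988, 0.0], [0.0, 0.0, -1.0]]
force: [-4.7, 3.6, 2.7]
opening: 13.0
grip_force: 44.9
```

```bash
python3 m.py
```

```text
17.7667 [548.86 -45.44 148.98] 13.047690624320671 44.91826772689819 F [-4.72  3.64  2.72] tool [ 4.1   4.32 -2.72] M [0.81 0.76 0.15] turn 1.1547158849471408 66.16034674418512 eff6 -0.28186697512865067
```

Call:
servo_tool(targets="0 0 0.6 0 0 0 1;0 0 1.3 0 0 0 1")

```text
time: 17.93
ee_pos: [548.9, -45.4, 149.0]
ee_rot: [[-0.991, -0.131, -0.0], [-0.131, 0.991, 0.0], [0.0, 0.0, -1.0]]
force: [-3.6, 4.8, 2.8]
opening: 13.1
grip_force: 44.9
```

```bash
python3 m.py
```

```text
17.9333 [548.88 -45.4  148.97] 13.142686519673681 44.906131625175476 F [-3.61  4.79  2.83] tool [ 2.95  5.22 -2.83] M [1.01 0.8  0.15] turn 1.1774312702662542 67.46184245298375 eff6 -0.2929029241204262
```

Call:
servo_tool(targets="0 0 0.6 0 0 0 1;0 0 1.3 0 0 0 1")

```text
time: 18.1
ee_pos: [548.9, -45.4, 149.0]
ee_rot: [[-0.994, -0.109, -0.0], [-0.109, 0.994, 0.0], [0.0, 0.0, -1.0]]
force: [-4.0, 4.6, 2.8]
opening: 12.9
grip_force: 44.9
```

```bash
python3 m.py
```

```text
18.1 [548.86 -45.36 148.98] 12.867946948174952 44.91602897644043 F [-4.02  4.64  2.84] tool [ 3.49  5.05 -2.84] M [1.01 0.77 0.1 ] turn 1.2001296619935111 68.76236450069023 eff6 -0.29277943074703217
```

Call:
servo_tool(targets="0 0 0.6 0.0002 0.0003 0 1;0 0 1.3 0.0002 0.0003 0 1")

```text
time: 18.27
ee_pos: [548.8, -45.3, 149.0]
ee_rot: [[-0.996, -0.086, 0.0], [-0.086, 0.996, -0.0], [-0.0, -0.0, -1.0]]
force: [-2.3, 2.9, 2.4]
opening: 13.1
grip_force: 44.9
```

```bash
python3 m.py
```

```text
18.2667 [548.83 -45.29 149.04] 13.051325272220852 44.88689124584198 F [-2.32  2.92  2.4 ] tool [ 2.06  3.11 -2.4 ] M [0.75 0.52 0.11] turn 1.2228848395370768 70.0661401360074 eff6 -0.2842598408460617
```

Call:
servo_tool(targets="0 0 0.6 0 0 0 1;0 0 1.3 0 0 0 1")

```text
time: 18.43
ee_pos: [548.9, -45.2, 149.1]
ee_rot: [[-0.998, -0.063, 0.0], [-0.063, 0.998, 0.0], [-0.0, 0.0, -1.0]]
force: [-1.8, 3.5, 2.8]
opening: 13.2
grip_force: 44.9
```

```bash
python3 m.py
```

```text
18.4333 [548.87 -45.23 149.07] 13.1766025457687 44.8726612329483 F [-1.76  3.49  2.83] tool [ 1.53  3.59 -2.83] M [0.86 0.52 0.12] turn 1.2456025967992268 71.36777174713129 eff6 -0.29048072174191475
```

Call:
servo_tool(targets="0 0 0.6 0 0 0 1;0 0 1.3 0 0 0 1")

```text
time: 18.6
ee_pos: [548.8, -45.2, 149.0]
ee_rot: [[-0.999, -0.041, 0.0], [-0.041, 0.999, 0.0], [-0.0, 0.0, -1.0]]
force: [-1.9, 3.5, 2.3]
opening: 12.8
grip_force: 44.9
```

```bash
python3 m.py
```

```text
18.6 [548.82 -45.22 149.01] 12.845765644016215 44.86576974391937 F [-1.92  3.47  2.27] tool [ 1.77  3.54 -2.26] M [1.   0.44 0.09] turn 1.2683068554327868 72.66862994380773 eff6 -0.28928423300385475
```

Call:
servo_tool(targets="0 0 0.6 0 0.0003 0 1;0 0 1.3 0 0.0003 0 1")

```text
time: 18.77
ee_pos: [548.8, -45.1, 149.0]
ee_rot: [[-1.0, -0.018, 0.0], [-0.018, 1.0, -0.0], [-0.0, -0.0, -1.0]]
force: [-2.4, 2.5, 2.4]
opening: 12.6
grip_force: 44.9
```

```bash
python3 m.py
```

```text
18.7667 [548.79 -45.12 149.  ] 12.56939925322288 44.86365079879761 F [-2.42  2.45  2.35] tool [ 2.38  2.49 -2.35] M [0.58 0.41 0.13] turn 1.2911203166128633 73.97574498551165 eff6 -0.2841502334922552
```

Call:
servo_tool(targets="0 0 0.6 0 0 0 1;0 0 1.3 0 0 0 1")

```text
time: 18.93
ee_pos: [548.8, -45.1, 149.1]
ee_rot: [[-1.0, 0.005, 0.0], [0.005, 1.0, -0.0], [-0.0, -0.0, -1.0]]
force: [-2.2, 2.2, 2.3]
opening: 12.8
grip_force: 44.8
```

```bash
python3 m.py
```

```text
18.9333 [548.84 -45.06 149.05] 12.804039996373385 44.8478901386261 F [-2.22  2.2   2.26] tool [ 2.23  2.19 -2.26] M [0.65 0.26 0.15] turn 1.313736237492721 75.2715418017293 eff6 -0.29247790575027466
```

Call:
servo_tool(targets="0 0 0.6 0 0 0 1;0 0 1.3 0 0 0 1")

```text
time: 19.1
ee_pos: [548.8, -45.0, 149.0]
ee_rot: [[-1.0, 0.027, 0.0], [0.027, 1.0, -0.0], [-0.0, -0.0, -1.0]]
force: [-1.2, 2.2, 2.2]
opening: 12.8
grip_force: 44.9
```

```bash
python3 m.py
```

```text
19.1 [548.81 -45.   149.03] 12.810013983656551 44.86491680145264 F [-1.23  2.22  2.22] tool [ 1.29  2.19 -2.22] M [0.61 0.28 0.11] turn 1.3364155989356075 76.57097349445841 eff6 -0.2930995635688305
```

Call:
servo_tool(targets="0 0 0.6 0 0 0 1;0 0 1.3 0 0 0 1")

```text
time: 19.27
ee_pos: [548.8, -45.0, 149.0]
ee_rot: [[-0.999, 0.05, 0.0], [0.05, 0.999, 0.0], [-0.0, 0.0, -1.0]]
force: [-0.0, 2.4, 2.5]
opening: 13.2
grip_force: 44.9
```

```bash
python3 m.py
```

```text
19.2667 [548.83 -44.95 149.05] 13.22757784146333 44.86931562423706 F [-0.    2.36  2.47] tool [ 0.12  2.36 -2.47] M [0.7  0.27 0.18] turn 1.3590581079361943 77.86829369777902 eff6 -0.2516023814678192
```

Call:
servo_tool(targets="0 0 0.6 0 0 0 1;0 0 1.3 0 0 0 1")

```text
time: 19.43
ee_pos: [548.8, -44.9, 149.0]
ee_rot: [[-0.997, 0.073, 0.0], [0.073, 0.997, 0.0], [-0.0, 0.0, -1.0]]
force: [-1.5, 2.8, 2.4]
opening: 12.9
grip_force: 44.9
```

```bash
python3 m.py
```

```text
19.4333 [548.83 -44.91 149.02] 12.913239942858054 44.87556874752045 F [-1.51  2.84  2.38] tool [ 1.71  2.73 -2.38] M [0.8  0.19 0.21] turn 1.3816413210897762 79.16221649932359 eff6 -0.1749752601608634
```

Call:
servo_tool(targets="0 0 0.6 0 0 0 1;0 0 1.3 0 0 0 1")

```text
time: 19.6
ee_pos: [548.8, -44.9, 149.0]
ee_rot: [[-0.995, 0.095, 0.0], [0.095, 0.995, 0.0], [-0.0, 0.0, -1.0]]
force: [-1.7, 4.3, 2.5]
opening: 13.0
grip_force: 44.9
```

```bash
python3 m.py
```

```text
19.6 [548.83 -44.87 149.02] 13.048028851160392 44.89091455936432 F [-1.7   4.33  2.45] tool [ 2.1   4.15 -2.45] M [0.9  0.17 0.35] turn 1.4042626830636875 80.45832506726644 eff6 -0.09644902311265469
```

Buffer contact felt: the wrist-joint effort rose from -0.29 to -0.10 N m and Mz from 0.13 to 0.35 N m. I'll press a little further, so it is clearly home.

Call:
servo_tool(targets="0 0 0.5 0 0.0003 0 1;0 0 1 0 0.0003 0 1")

```text
time: 19.77
ee_pos: [548.8, -44.8, 149.0]
ee_rot: [[-0.994, 0.112, 0.0], [0.112, 0.994, -0.0], [-0.0, -0.0, -1.0]]
force: [-0.9, 1.8, 2.4]
opening: 13.1
grip_force: 44.9
```

```bash
python3 m.py
```

```text
19.7667 [548.82 -44.77 149.02] 13.139848701537357 44.8866730928421 F [-0.87  1.77  2.41] tool [ 1.06  1.66 -2.41] M [0.58 0.12 0.36] turn 1.421654923777826 81.45482705646218 eff6 0.14988190960139036
```

Call:
servo_tool(targets="0 0 0.5 0 0 0 1;0 0 1 0 0 0 1")

```text
time: 19.93
ee_pos: [548.8, -44.8, 149.0]
ee_rot: [[-0.992, 0.13, 0.0], [0.13, 0.992, -0.0], [-0.0, -0.0, -1.0]]
force: [-0.1, 1.7, 1.2]
opening: 13.0
grip_force: 44.9
```

```bash
python3 m.py
```

```text
19.9333 [548.84 -44.76 149.02] 12.966729690796367 44.926777482032776 F [-0.13  1.73  1.23] tool [ 0.36  1.7  -1.23] M [0.49 0.05 0.4 ] turn 1.4391261982306043 82.4558573453211 eff6 0.16619620844721794
```

Mz is 0.40 N m, about 0.27 N m above friction, or some 7 N on the buffer: firmly home and well under 18 N. Now I'll release and clear.

Call:
servo_tool(targets="0 0 0 0 0 0 0;0 0 0 0 0 -0.005 0;0 0 0 0 0 -0.035 0;0 0 0 0 0 -0.075 0;0 0 0 0 0 -0.115 0")

```text
time: 20.35
ee_pos: [547.8, -44.8, 265.3]
ee_rot: [[-0.992, 0.129, -0.002], [0.129, 0.992, -0.0], [0.002, -0.0, -1.0]]
force: [2.0, 0.3, 0.5]
opening: 72.9
grip_force: 0.0
```

Call:
servo_tool(targets="0 0 0 0 0 -0.04 0;0 0 0 0 0 -0.05 0;0 0 0 0 0 -0.05 0;0 0 0 0 0 -0.05 0;0 0 0 0 0 -0.05 0")

```text
time: 20.77
ee_pos: [548.5, -44.8, 313.1]
ee_rot: [[-0.992, 0.129, -0.001], [0.129, 0.992, -0.0], [0.001, -0.0, -1.0]]
force: [0.3, -0.1, -0.6]
opening: 85.0
grip_force: 0.0
```

```bash
python3 m.py
python3 - <<'E'
from h import *
p=snap('wrist'); q=snap('side')
f=lambda a,s:cv2.resize(a,s,interpolation=cv2.INTER_CUBIC)
cv2.imwrite('pics/end.png',cv2.hconcat([f(p['img'],(400,300)),f(q['img'][110:260,150:350],(400,300))])[:,:,::-1])
E
```

```text
20.7667 [548.52 -44.77 313.07] 85.03499011810858 0.0 F [ 0.31 -0.09 -0.64] tool [-0.32 -0.04  0.64] M [-0.03  0.    0.03] turn 1.4383842515598335 82.41334693246216 eff6 0.0006067186586733442
```

View pics/end.png

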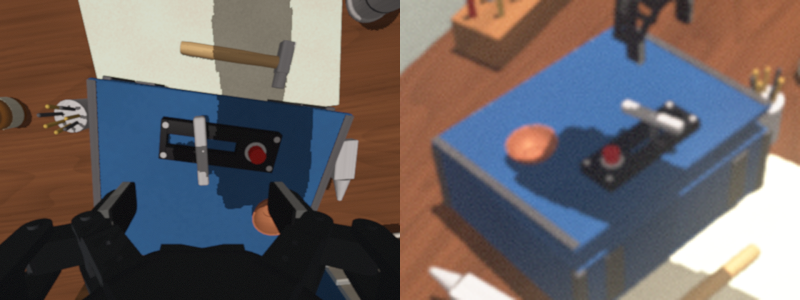

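The wrist view on the left shows the bar turned across the slot at about (202,150), with the lid's front edge raised. The side view on the right shows the handle out, the lid ajar and the dish still in place at (530,145). I'll let it settle, check the handle didn't slip in the grip, and hand in.

Call:
servo_tool(targets="0 0 0 0 0 0 0;0 0 0 0 0 0 0;0 0 0 0 0 0 0;0 0 0 0 0 0 0;0 0 0 0 0 0 0")

```text
time: 21.28
ee_pos: [548.7, -44.7, 313.9]
ee_rot: [[-0.992, 0.129, -0.0], [0.129, 0.992, 0.0], [0.0, -0.0, -1.0]]
force: [0.9, 0.0, -0.6]
opening: 85.5
grip_force: 0.0
```

Call:
servo_tool(targets="0 0 0 0 0 0 0;0 0 0 0 0 0 0;0 0 0 0 0 0 0;0 0 0 0 0 0 0;0 0 0 0 0 0 0")

```text
time: 21.7
ee_pos: [548.8, -44.7, 314.0]
ee_rot: [[-0.992, 0.129, -0.0], [0.129, 0.992, 0.0], [0.0, 0.0, -1.0]]
force: [-0.9, 0.6, -0.3]
opening: 85.6
grip_force: 0.0
```

Run:
```python
from h import *
np.set_printoptions(precision=2,suppress=True)
p=snap('wrist'); im=p['img'].astype(int)
c=pix(p,[548,-46,225]); print(c)
m=(im.min(2)>110)&(np.ptp(im,axis=2)<40); k,l,s,ce=cv2.connectedComponentsWithStats(m[:, :340].astype('uint8'))
d=[np.linalg.norm(ce[i]-c)+(s[i][4]<400)*999 for i in range(1,k)]; i=1+int(np.argmin(d)); ys,xs=np.nonzero(l==i); print(s[i],ce[i])
W=np.array([ray(p,(x,y),222)[:2] for x,y in zip(xs,ys)]); _,_,v=np.linalg.svd(W-W.mean(0)); b=np.degrees(np.arctan2(v[0,1],v[0,0])); print('turn deg',(75-b)%180,W.mean(0))
print(bot.get_state()['force'])
```

```text
[281.71 203.65]
[270 167  18  40 611] [278.81 186.38]
turn deg 78.17494805962363 [533.23 -46.64]
[ 0.23 -0.99 -0.93]
```

```bash
python3 -c "
from cell import bot
print(bot.job_done())"
```

```text
the job is handed in; nothing more can be done
None
```

The latch is open and the job is handed in: button pressed (12.6 N highest reading), handle out and turned about 1.4 rad to its stop (about 7 N on the buffer), then let go, with the lid ajar and the dish still on it; the hand-in returned no verdict.

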